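# Open the fallen tonic bottle

### The job

A tonic bottle has toppled over on the barber's rubber mat. Stand it upright on the mat with its cap still on, then find out which way its quarter-turn cap unscrews (it may be left- or right-handed), take the cap off and finish holding it in the gripper, lifted straight up clear above the mouth of the standing bottle. Leave the spare bottle in the round tray and the bowl, tin and clipper where they are.

Things in the scene. Friction and masses are not known exactly. Their poses are not given: they have to be found in the camera images.
- bottle_one_c (a point): Amber glass bottle, paper label, dark grey metal cap. Body 64 x 64 x 95 mm, flat base, neck; 143 mm long with cap, 0.4 to 0.8 kg. Point: on its axis, 71.5 mm from the base, 35 mm above the work surface while lying on a flat side, 74.5 mm standing. Its x axis: base to cap, at first roughly away from the robot. The one to open lies on the mat, the spare in the tray; which of the two is which changes
- bottle_two_c (a point): The other bottle, alike in everything seen, same point and axes. Gripped across its cap from above and swung up about the lower edge of its base, a lying bottle turns between the fingers, which keep pointing down. When it stands, its weight holds it still while the cap turns freely
- cap_one_c (a point): Cap of bottle_one: round, 44 mm diameter, 40 mm long, 50 g. Point: its centre, 51.5 mm from the bottle's point when closed; x axis to its closed top. The 16 mm nearest the top are solid and smooth: grip there, 10 mm above the centre. Below is a ribbed hollow skirt, ending 8 mm above the shoulder of the body. The right way it turns 63 degrees to a stop, then lifts straight off 24 mm of neck
- cap_two_c (a point): Cap of bottle_two, same sizes and point. One cap opens clockwise, the other counterclockwise; it cannot be seen which. The wrong way, a cap meets a stop within 10 degrees and the bottle turns along; turning back, the bottle stays put. A cap still locked lifts the bottle's weight (over 4 N) with it, an open one only its own 0.5 N
- mat: flat dark grey rubber mat, 300 mm (x) by 300 mm (y), 3 mm thick, fixed; the origin is on the work surface, on its centre line 40 mm further from the robot than its middle
- tray: round flat steel tray, 210 mm across, floor 3 mm thick, rim 9 mm high, fixed; origin at its centre on the work surface
- bowl: steel shaving bowl, 100 mm across, 50 mm high; origin under its centre; leave alone
- tin: round white tin with a black lid, 74 mm across, 41 mm high; origin under its centre; leave alone
- clipper: grey hair clipper with a steel head lying down, 173 mm long (x), 42 mm wide, 34 mm high; origin under its middle; leave alone
Things that resemble listed ones, but are neither listed nor needed, are in the scene too. Leave any pink look-alike of the part that bears bottle_two_c alone.

How it is judged:
By the outcome, as a careful person would: the job done as asked, in the order asked, and still so for the second after the job is handed in, while the arm keeps its last pose, push and grip.
It also fails if it takes over 61 s, if anything falls off the work surface, if the arm or the gripper's body presses on something with over 40 N, if the wrist force passes 120 N, or if a joint passes its speed limit or range.

### The arm

A 6-joint arm with a two-finger parallel gripper is mounted at the origin on the work surface. World frame = base frame: x ahead of the robot, y to its left, z up, the work surface at z = 0. Lengths are in m, angles in degrees, forces in N, time in s.
With the tool pointing down it reaches from about 0.425 to 1.125 m from the base axis. Payload 14.9 kg.
Tool frame: the origin (TCP) lies at the very end of the fingers, on their centre line; the grasp point (between the pads) lies 19 mm behind it; z points along the fingers, y is the direction in which the jaws open and shut (so a half turn about z gives the same grasp; the last joint's range is limited). The gripper opens to 91 mm and grips with 3 to 60 N. Pads are 32 mm wide; open, the fingers measure 118 mm over their backs; the gripper's body (76 mm by 178 mm) begins 60 mm behind the grasp point.
Start: joints at [-73.47, 21.709, 99.362, -0, 58.929, -1.908], TCP at [0.221, -0.664, 0.214] pointing down, gripper open.
Joint ranges: [-158.91, 158.91], [-42.39, 125.64], [0.06, 152.35], [-60.88, 240.88], [17.5, 164.5], [-176.32, 176.32]. Speed limits (degrees/s): [108.29, 108.29, 136.94, 180, 180, 180].

### API

Orientations are given as [roll, pitch, yaw] about the fixed x, y, z axes, in that order (R = Rz(yaw) Ry(pitch) Rx(roll)).
In Python, from workcell import sense, camera, hand_in, search_frame, regions_of, place_of gives the robot as it stands.
- The arm moves only by the tool servo_tool, never from a script. Its argument "steps" is a list that holds one entry, the list of rows, each a list of 5 numbers: the shift along the tool's x, y, z in mm, then the turn about the tool's z in degrees, then the finger opening in mm, from 0 to 91.2. In form: [[[tx, ty, tz, spin, gripper], ...]]. A call has 1 to 20 rows; each row shifts and turns the pose as measured when the row begins, along the tool's axes as they then stand; what a row does not reach is not made up. A row lasts 1/12 s, in which the tool goes at most 41.7 mm and 7.16 degrees, less where a joint would pass 70% of its speed; a pose out of reach is approached as far as the arm can. A call with a gripper value outside its range is refused whole. The fingers move at their own pace and stop on an object; the grip force is fixed at half the most. Time passes only in rows, so rows that do not move let the fingers close. It gives the time, the measured TCP pose, the force and the opening at its end, in the units of the state.
- sense(): the state, without advancing time (a new reading comes with each control period).
- camera(name): name is "scene" or "top" or "wrist"; returns a dict with "frame" (420x560x3 uint8, red, green, blue), "vfov" (degrees; the focal length in pixels is half the picture's height over the tangent of half this angle, whatever the lens; pixels are square), "cx", "cy" (the principal point, pixels), "extrinsics" (4x4, takes a point from camera to world coordinates). Camera axes: x right, y down, z forward; pixel columns grow to the right and rows downward; lengths in m; the calibration is good to about 2 mm. A picture is of the moment at which its call begins. There is no depth.
- hand_in(): hands the job in, once; it reports no verdict.
Trained networks look in a picture, given as the dict that the camera call returned (one of the last four; its "shot" number tells which), for a name from the list of things; names that differ only in an ending like _2 or _b are one class to them, and where a whole thing is asked for, a point or a joint stands for the part that bears it (a point fixed in the world has none). Each returns a list of dicts, best first, with "confidence" (0 to 1); they miss things now and then, are a little off and sometimes report something else, mostly with a low value. They report only what shows in the picture. A call takes as long as a camera call. They do not tell look-alikes from the thing itself.
- search_frame(picture, label): "box" ([left, top, right, bottom] in pixels, round what is visible of it).
- regions_of(picture, label): "region" (420x560 bool, what is visible of it) and "box" ([left, top, right, bottom] in pixels, round what is visible of it).
- place_of(picture, label): "xy" ([column, row] in pixels: a listed point, or the origin of a listed thing).
The state is a dict: "t": time; "joints": joint angles; "qvel": joint speeds; "effort": joint torques, N m; "position": TCP position; "tcp_rot": TCP orientation; "ft_force": force on the tool from outside, world axes, zero at the start; "wrist_torque": the same for the moment, N m; "width": opening from 0.0 (shut) to 1.0 (fully open).
Only numpy, scipy, OpenCV 4.12 (cv2) and the standard library are available. Lean on these libraries where they do the work, as an engineer would, in place of code of your own. Each camera call takes 0.05 s, during which the arm holds its last target.

## Working session

There is one attempt and no reset: what is moved stays moved. The work goes in short steps, Python scripts to look and compute and a tool call to move; the robot and the scene stay as the last step left them, time stands still between calls to the robot, and variables do not carry over. Pictures are saved under pics/ and viewed, and the job is handed in when it is done.

Besides the shell and the picture viewer there is one more tool, called after "Call:" in YAML: its name, and indented under it one key for each argument. servo_tool: Moves the arm, as the interface text tells. Its arguments: {"type":"object","properties":{"steps":{"type":"array","items":{"type":"array","items":{"type":"array","items":{"type":"number"}}}}},"required":["steps"]}

```bash
ls; mkdir -p pics; python3 - <<'E'
from workcell import *
import cv2, numpy as np, pickle
print(sense())
for n in ["scene","top"]:
    p=camera(n); cv2.imwrite(f"pics/{n}0.png",p["frame"][:,:,::-1]); print(n,p["vfov"],p["cx"],p["cy"],p["extrinsics"].round(3).tolist())
    for l in ["bottle_one_c","cap_one_c","mat","tray","bowl","tin","clipper"]:
        print(l,[(np.round(d["xy"],1).tolist(),round(d["confidence"],2)) for d in place_of(p,l)])
    pickle.dump(p,open(f"pics/{n}0.pkl","wb"))
print(sense()["t"])
E
```

```text
pics
{'t': 0.0, 'joints': array([-7.34699332e+01,  2.17379622e+01,  9.93955855e+01,  2.40699336e-04,
        5.89282570e+01, -1.90915860e+00]), 'qvel': array([-0.02443483,  0.0117514 , -0.06106189, -0.04467515,  0.03606146,
        0.07547693]), 'effort': array([-6.90423694e-04, -7.63724613e+01, -4.34363508e+01,  6.50813989e-02,
        4.25090070e-02, -1.07636426e-04]), 'position': array([ 0.2212782 , -0.66368955,  0.2132952 ]), 'tcp_rot': array([-1.79938237e+02, -2.26493393e-03,  1.84390999e+01]), 'ft_force': array([-0.02514772, -0.3504462 , -0.08903209]), 'wrist_torque': array([-0.00261662, -0.00834898, -0.01360374]), 'width': 0.9999820729864725}
scene 55.24294257169822 277.50939451122434 208.26957082807075 [[0.743, 0.448, -0.497, 1.033], [0.669, -0.478, 0.569, -0.457], [0.018, -0.756, -0.655, 0.722], [0.0, 0.0, 0.0, 1.0]]
bottle_one_c [([180.6, 299.7], 0.91), ([298.1, 209.2], 0.52)]
cap_one_c [([199.9, 298.3], 0.85)]
mat [([302.1, 216.4], 0.8)]
tray [([181.0, 310.0], 0.82)]
bowl [([371.3, 255.0], 0.84)]
tin [([322.0, 315.8], 0.9)]
clipper [([269.6, 361.4], 0.7)]
top 56.92731955290503 279.67970784198286 213.94658913805682 [[0.002, -1.0, 0.029, 0.472], [-1.0, -0.001, 0.028, 0.128], [-0.028, -0.029, -0.999, 0.914], [0.0, 0.0, 0.0, 1.0]]
bottle_one_c [([438.9, 187.6], 0.97)]
cap_one_c [([426.7, 175.1], 0.79), ([270.8, 189.1], 0.47)]
mat [([267.2, 190.0], 0.87)]
tray [([435.1, 192.7], 0.66)]
bowl [([355.6, 94.3], 0.19)]
tin [([356.1, 94.3], 0.6)]
clipper [([418.0, 101.8], 0.78)]
0.8
```

View pics/scene0.png

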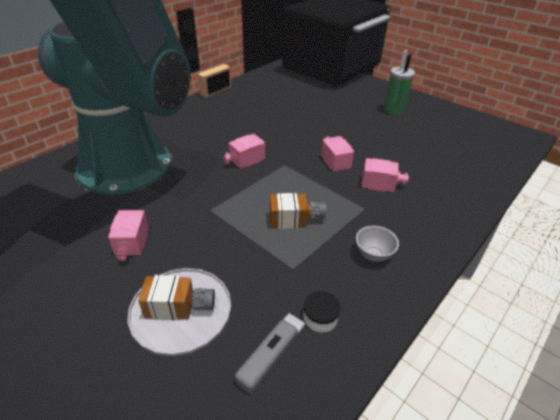

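View pics/top0.png

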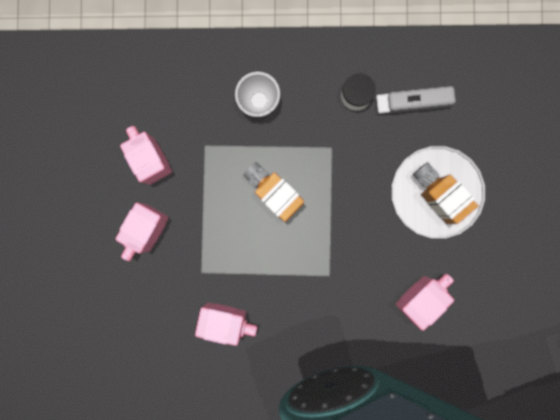

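The scene view shows the bottle on the mat at (293,210) with its cap at (317,210). The spare is in the tray at (170,298). In the top view the target body is at (280,198) with its cap at (257,174).

What could be taken for the target, in top-view pixels:
- The amber bottle on the mat (280,198), which is my choice.
- The amber spare in the tray (452,200).
- Four pink look-alikes at (146,157), (141,228), (222,325) and (426,302).

```bash
cat > h.py <<'E'
import numpy as np, cv2
from workcell import *
def ray(p,uv):
    f=p["frame"].shape[0]/2/np.tan(np.radians(p["vfov"])/2)
    E=p["extrinsics"]; d=E[:3,:3]@np.array([(uv[0]-p["cx"])/f,(uv[1]-p["cy"])/f,1.]); return E[:3,3],d
def atz(p,uv,z):
    o,d=ray(p,uv); return o+d*(z-o[2])/d[2]
def proj(p,X):
    f=p["frame"].shape[0]/2/np.tan(np.radians(p["vfov"])/2)
    E=p["extrinsics"]; c=E[:3,:3].T@(np.asarray(X)-E[:3,3]); return np.array([p["cx"]+f*c[0]/c[2],p["cy"]+f*c[1]/c[2]])
def save(p,name,box=None,s=1):
    im=p["frame"][:,:,::-1]
    if box: im=im[box[1]:box[3],box[0]:box[2]]
    cv2.imwrite("pics/"+name,cv2.resize(im,None,fx=s,fy=s,interpolation=cv2.INTER_CUBIC))
E
python3 - <<'E'
from h import *
import pickle
t=pickle.load(open("pics/top0.pkl","rb")); s=pickle.load(open("pics/scene0.pkl","rb"))
a=t["frame"][140:240,225:325]; b=s["frame"][170:250,250:350]
a=cv2.resize(a,(400,400),interpolation=cv2.INTER_CUBIC); b=cv2.resize(b,(400,320),interpolation=cv2.INTER_CUBIC); b=np.vstack([b,np.zeros((80,400,3),np.uint8)])
cv2.imwrite("pics/crop0.png",np.hstack([a,b])[:,:,::-1])
# mat edges check
for uv in [(205,147),(332,147),(330,276),(202,273)]: print(atz(t,uv,.003).round(3))
print("cap",atz(t,(257,174),.035).round(4),"mat o",atz(t,(267.2,190),0))
E
```

```text
[0.658 0.331 0.003]
[0.657 0.03  0.003]
[0.354 0.035 0.003]
[0.359 0.336 0.003]
cap [0.5888 0.2043 0.035 ] mat o [0.55545147 0.18303276 0.        ]
```

View pics/crop0.png

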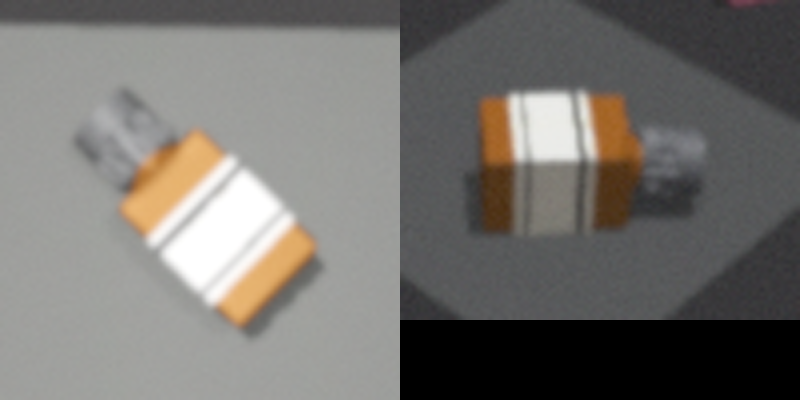

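The crop confirms the choice: amber body, white label and dark cap on the mat. The cap is at about (257,174). Next I measure the axis.

```bash
python3 - <<'E'
from h import *
import pickle
t=pickle.load(open("pics/top0.pkl","rb")); s=pickle.load(open("pics/scene0.pkl","rb"))
c=[atz(t,(225+u/4,140+v/4),.067) for u,v in [(196,130),(122,208),(318,245),(240,328)]]
print(np.round(c,4)); 
sh=(c[0]+c[1])/2; ba=(c[2]+c[3])/2; d=(sh-ba)[:2]; print("len",np.linalg.norm(d),"w",np.linalg.norm(c[0]-c[1]),np.linalg.norm(c[2]-c[3]),"yaw",np.degrees(np.arctan2(d[1],d[0])))
u=d/np.linalg.norm(d); m=(sh+ba)[:2]/2
C=m+u*(71.5-47.5)/1000; print("C",C,"cap",C+u*.0515,"grip",C+u*.0615)
for p,n in((t,"top"),(s,"scene")):
    print(n,"C",proj(p,[*C,.035]),"cap",proj(p,[*(C+u*.0515),.035]),"captop",proj(p,[*(C+u*.0715),.035]))
E
```

```text
[[0.5879 0.1642 0.067 ]
 [0.545  0.2047 0.067 ]
 [0.5247 0.0973 0.067 ]
 [0.4793 0.1398 0.067 ]]
len 0.09215667150231115 w 0.05900950262423971 0.06224042815847535 yaw 45.63841103310194
C [0.55097595 0.16864322] cap [0.58698393 0.20546271] grip [0.59397577 0.21261212]
top C [272.58663342 190.56587826] cap [256.50257945 174.81555495] captop [250.27660001 168.71875937]
scene C [296.0238337  209.98977702] cap [315.63114318 209.4320224 ] captop [323.21474725 209.21629723]
```

Call:
servo_tool:
  steps:
    - [[24, -27, 0, 0, 91], [24, -27, 0, 0, 91], [24, -27, 0, 0, 91], [24, -27, 0, 0, 91], [24, -27, 0, 0, 91], [24, -27, 0, 0, 91], [24, -27, 0, 0, 91], [24, -27, 0, 0, 91], [24, -27, 0, 0, 91], [24, -27, 0, 0, 91], [24, -27, 0, 0, 91], [24, -27, 0, 0, 91], [24, -27, 0, 0, 91], [24, -27, 0, 0, 91], [24, -27, 0, 0, 91], [24, -27, 0, 0, 91], [24, -27, 0, 0, 91], [24, -27, 0, 0, 91], [24, -27, 0, 0, 91], [24, -27, 0, 0, 91]]

```text
t: 2.47
position: [0.5157, 0.0245, 0.2155]
tcp_rot: [179.5, -0.4, 17.9]
ft_force: [0.6, -0.6, -0.1]
width: 0.998
```

Call:
servo_tool:
  steps:
    - [[22, -26, 0, 0, 91], [22, -26, 0, 0, 91], [22, -26, 0, 0, 91], [22, -26, 0, 0, 91], [22, -26, 0, 0, 91], [22, -26, 0, 0, 91], [0, 0, 0, -7, 91], [0, 0, 0, -7, 91], [0, 0, 0, -7, 91], [0, 0, 0, -7, 91], [0, 0, 0, 0, 91]]

```text
t: 3.38
position: [0.5981, 0.2338, 0.2159]
tcp_rot: [179.3, -0.3, 47.0]
ft_force: [0.1, 0.6, 0.8]
width: 0.998
```

```bash
python3 - <<'E'
from h import *
st=sense(); print(st["position"],st["tcp_rot"],st["joints"].round(1))
p=camera("wrist"); save(p,"w1.png")
for l in ["bottle_one_c","cap_one_c"]:
    print(l,[(np.round(d["xy"],1).tolist(),round(d["confidence"],2),atz(p,d["xy"],.035).round(4).tolist()) for d in place_of(p,l)])
import pickle; pickle.dump(p,open("pics/w1.pkl","wb"))
for X in ([.594,.2126,.035],[.551,.1686,.035]): print(proj(p,X))
E
```

```text
[0.59806392 0.23384072 0.21586798] [179.27093913  -0.29335199  46.98645556] [ 19.5  16.2 106.6  -0.6  56.6  62.8]
bottle_one_c [([536.8, 230.6], 0.32, [0.7687, 0.0056, 0.035])]
cap_one_c []
[289.14791508 202.7583349 ]
[287.45841959 256.9034992 ]
```

View pics/w1.png

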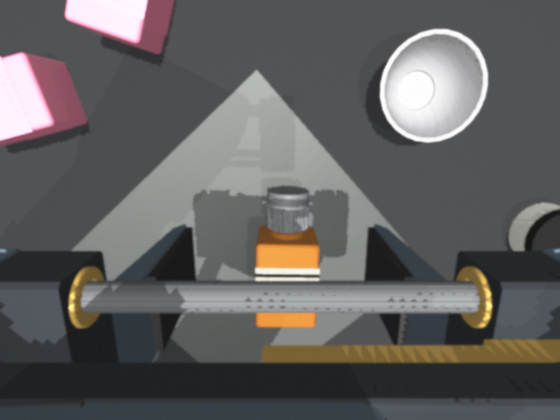

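Call:
servo_tool:
  steps:
    - [[-9, 6, 15, 0.7, 91], [-9, 6, 20, 0.7, 91], [0, 0, 25, 0, 91], [0, 0, 25, 0, 91], [0, 0, 20, 0, 91], [0, 0, 10, 0, 91], [0, 0, 0, 0, 91]]

```text
t: 4.12
position: [0.5976, 0.2103, 0.0994]
tcp_rot: [179.1, -0.6, 43.4]
ft_force: [-0.6, -1.0, -0.8]
width: 0.995
```

```bash
python3 - <<'E'
from h import *
st=sense(); print(st["position"],st["tcp_rot"],st["joints"].round(1))
p=camera("wrist"); save(p,"w2.png")
for X in ([.594,.2126,.035],[.551,.1686,.035],[.5940+.0070,.2126+.0071,.035]): print(proj(p,X))
E
```

```text
[0.59764154 0.21026165 0.09943441] [179.14733895  -0.64280923  43.35143346] [ 17.5  24.3 110.1  -0.7  44.6  64.6]
[273.48391694 222.04874261]
[277.13670224 299.19150211]
[272.90965928 208.60805506]
```

View pics/w2.png

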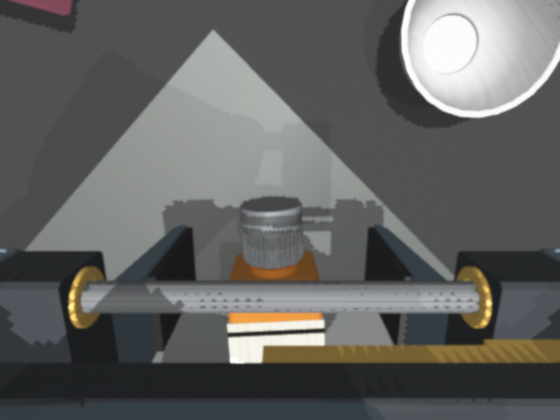

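Call:
servo_tool:
  steps:
    - [[-1, -3, 15, -1.2, 91], [-1, -2.4, 20, -1, 91], [0, 0, 20, 0, 91], [0, 0, 15, 0, 91], [0, 0, 8, 0, 91], [0, 0, 3, 0, 91], [0, 0, 0, 0, 91]]

```text
t: 4.75
position: [0.6007, 0.2149, 0.0252]
tcp_rot: [178.8, -1.3, 45.3]
ft_force: [-0.2, -1.5, 0.4]
width: 1.001
```

Call:
servo_tool:
  steps:
    - [[-3, -1.6, 3, 0, 91], [-3, -1.6, 3, 0, 91], [0, 0, 3, 0, 91], [0, 0, 0, 0, 91], [0, 0, 0, 0, 91]]

```text
t: 5.17
position: [0.5955, 0.2132, 0.0182]
tcp_rot: [178.7, -1.4, 45.2]
ft_force: [0.5, 0.7, 0.1]
width: 0.997
```

```bash
python3 - <<'E'
from h import *
st=sense(); print(st["position"],st["tcp_rot"],st["joints"].round(1))
p=camera("wrist"); save(p,"w3.png")
E
```

```text
[0.59554665 0.21319031 0.01824104] [178.69371408  -1.4480552   45.23539881] [ 17.8  31.2 110.9  -0.8  36.   63.2]
```

View pics/w3.png

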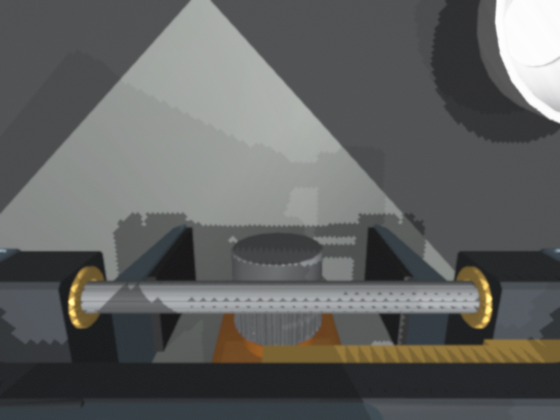

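The cap sits at column 277, between fingers whose inner edges are at 192 and 367, so it is well centred. Closing.

Call:
servo_tool:
  steps:
    - [[-1, 0, 1.5, 0, 91], [0, 0, 0, 0, 42], [0, 0, 0, 0, 38], [0, 0, 0, 0, 36], [0, 0, 0, 0, 36], [0, 0, 0, 0, 36], [0, 0, 0, 0, 36]]

```text
t: 5.8
position: [0.5954, 0.2126, 0.0172]
tcp_rot: [178.7, -1.5, 45.2]
ft_force: [0.6, 0.5, 0.3]
width: 0.591
```

Call:
servo_tool:
  steps:
    - [[0, 0, 0, 0, 30], [0, 0, 0, 0, 30], [0, 0, 0, 0, 30], [0, 0, 0, 0, 30], [0, 0, 0, 0, 30], [0, 0, 0, 0, 30]]

```text
t: 6.3
position: [0.5954, 0.2127, 0.0172]
tcp_rot: [178.7, -1.5, 45.2]
ft_force: [0.3, 0.9, 0.7]
width: 0.473
```

```bash
cat >> h.py <<'E'
from scipy.spatial.transform import Rotation as Ro
def to(X,st=None):
    st=st or sense(); R=Ro.from_euler("xyz",st["tcp_rot"],degrees=True).as_matrix()
    return (R.T@(np.asarray(X)-st["position"])*1000)
P0=np.array([.5954,.2127,.0172]); U=np.array([np.cos(np.radians(45.4)),np.sin(np.radians(45.4)),0])
def arc(phi):
    a=np.radians(phi); return P0+U*(.1368*np.cos(a)-.133)+np.array([0,0,.1368*np.sin(a)-.032])
def now():
    st=sense(); d=st["position"]-P0; s=d@U*1000+133; z=d[2]*1000+32; lat=np.cross(U,d)[2]*1000
    return np.degrees(np.arctan2(z,s)),np.hypot(s,z),lat,st
def plan(phis):
    ph,r,lat,st=now(); print("phi %.1f r %.1f lat %.1f"%(ph,r,lat),st["tcp_rot"].round(1),st["ft_force"].round(1),st["width"])
    prev=np.zeros(3)
    for p in phis:
        t=to(arc(p),st); print(p,(t-prev).round(1)); prev=t
E
python3 -c "
from h import *
plan([18,23,28,33,38])"
```

```text
phi 13.5 r 136.8 lat -0.0 [178.7  -1.5  45.2] [0.3 0.9 0.7] 0.4734114019884376
18 [ -2.6   0.2 -10.3]
23 [ -3.9   0.3 -11.3]
28 [ -4.9   0.3 -10.9]
33 [ -5.8   0.3 -10.4]
38 [-6.7  0.2 -9.9]
```

Call:
servo_tool:
  steps:
    - [[-0.8, 0, -3.4, 0, 30], [-0.9, 0, -3.4, 0, 30], [-1.0, 0, -3.5, 0, 30], [-1.2, 0.1, -3.8, 0, 30], [-1.3, 0.1, -3.8, 0, 30], [-1.4, 0.1, -3.8, 0, 30], [0, 0, 0, 0, 30]]

```text
t: 6.88
position: [0.5898, 0.2074, 0.0408]
tcp_rot: [178.7, -1.6, 45.2]
ft_force: [1.6, -0.2, -3.6]
width: 0.472
```

```bash
python3 - <<'E'
from h import *
plan([23,28,33,38,43])
p=camera("scene"); save(p,"s1.png",[200,120,420,280],3)
E
```

```text
phi 23.9 r 137.1 lat 0.3 [178.7  -1.6  45.2] [ 1.6 -0.2 -3.6] 0.47189931232784144
23 [0.6 0.2 2.2]
28 [ -4.8   0.3 -10.9]
33 [ -5.8   0.3 -10.4]
38 [-6.7  0.3 -9.9]
43 [-7.5  0.2 -9.3]
```

View pics/s1.png

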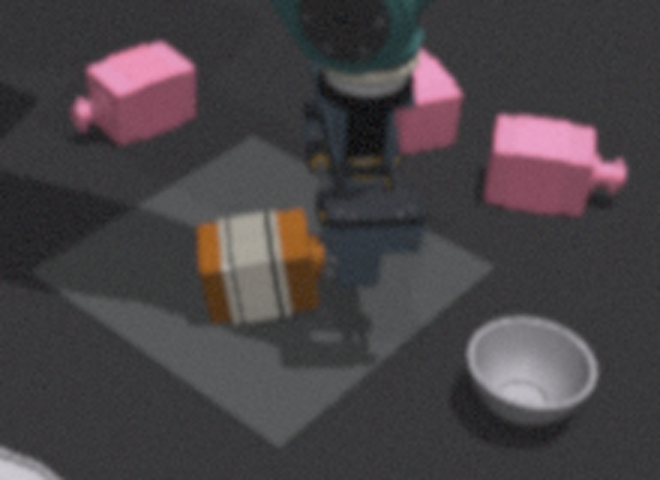

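The crop shows the bottle rising at its cap end, with the base edge still on the mat near (210,320). Continuing the arc.

Call:
servo_tool:
  steps:
    - [[-2, 0.2, -4.3, 0, 30], [-2.2, 0.2, -4.3, 0, 30], [-2.8, 0.1, -5.3, 0, 30], [-3, 0.1, -5.1, 0, 30], [-3.3, 0.1, -5, 0, 30], [-3.4, 0.1, -4.9, 0, 30], [-3.7, 0.1, -4.7, 0, 30], [-3.8, 0.1, -4.6, 0, 30], [0, 0, 0, 0, 30]]

```text
t: 7.68
position: [0.5699, 0.1874, 0.0823]
tcp_rot: [178.7, -1.6, 45.2]
ft_force: [0.5, 1.2, -4.0]
width: 0.474
```

```bash
python3 - <<'E'
from h import *
plan([43,48,53,58,63,68])
E
```

```text
phi 45.0 r 137.3 lat 0.4 [178.7  -1.6  45.2] [ 0.5  1.2 -4. ] 0.473977468806582
43 [2.8 0.3 3.9]
48 [-8.3  0.2 -8.6]
53 [-9.   0.2 -7.8]
58 [-9.6  0.2 -7. ]
63 [-10.2   0.2  -6.2]
68 [-10.7   0.2  -5.2]
```

Call:
servo_tool:
  steps:
    - [[-2.6, 0.2, -2.2, 0, 30], [-2.7, 0.2, -2.2, 0, 30], [-4.4, 0.1, -3.8, 0, 30], [-4.5, 0.1, -3.8, 0, 30], [-4.7, 0.1, -3.5, 0, 30], [-4.8, 0.1, -3.4, 0, 30], [-5, 0.1, -3.1, 0, 30], [-5.1, 0.1, -3, 0, 30], [-5.2, 0.1, -2.6, 0, 30], [0, 0, 0, 0, 30]]

```text
t: 8.52
position: [0.54, 0.1563, 0.1126]
tcp_rot: [178.6, -1.7, 45.2]
ft_force: [0.8, 1.9, -1.8]
width: 0.474
```

```bash
python3 - <<'E'
from h import *
plan([68,73,78,83,88,93])
p=camera("scene"); save(p,"s2.png",[200,120,420,280],3)
E
```

```text
phi 67.1 r 138.3 lat -0.2 [178.6  -1.7  45.2] [ 0.8  1.9 -1.8] 0.47419361403653104
68 [-2.7 -0.2  0.5]
73 [-11.1   0.1  -4.3]
78 [-11.5   0.1  -3.3]
83 [-11.7   0.1  -2.3]
88 [-11.9   0.1  -1.3]
93 [-11.9   0.   -0.2]
```

View pics/s2.png

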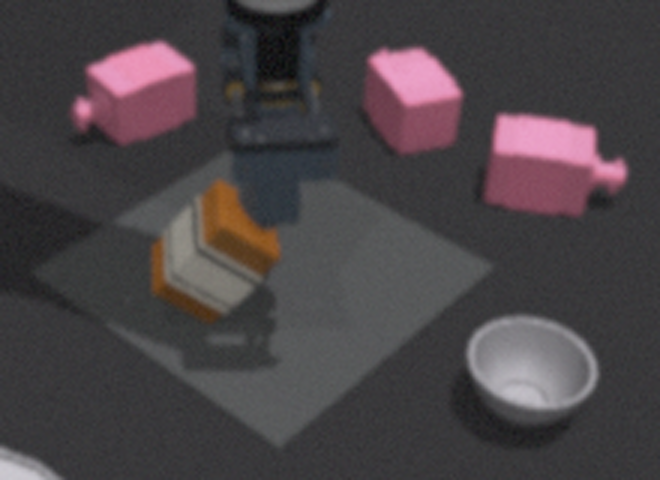

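The bottle is tilted about 53° on its base edge, at (212,322) in the crop. The swing is tracking well.

Call:
servo_tool:
  steps:
    - [[-2.5, 0, 0.3, 0, 30], [-3.7, 0, -1.4, 0, 30], [-3.7, 0, -1.4, 0, 30], [-3.7, 0, -1.4, 0, 30], [-3.8, 0, -1.1, 0, 30], [-3.8, 0, -1.1, 0, 30], [-3.8, 0, -1.1, 0, 30], [-3.9, 0, -0.8, 0, 30], [-3.9, 0, -0.8, 0, 30], [-3.9, 0, -0.7, 0, 30], [-3.9, 0, -0.5, 0, 30], [-3.9, 0, -0.4, 0, 30], [-3.9, 0, -0.4, 0, 30], [0, 0, 0, 0, 30]]

```text
t: 9.73
position: [0.5041, 0.1193, 0.1241]
tcp_rot: [178.5, -1.9, 45.2]
ft_force: [0.2, 1.1, 4.6]
width: 0.472
```

```bash
python3 - <<'E'
from h import *
plan([88,93,98,101,103.5])
E
```

```text
phi 89.0 r 138.9 lat -0.6 [178.5  -1.9  45.2] [0.2 1.1 4.6] 0.47242937878885644
88 [ 2.3 -0.6  2.2]
93 [-11.9   0.1  -0.3]
98 [-11.9   0.    0.8]
101 [-7.1  0.   0.9]
103.5 [-5.9 -0.   1.1]
```

Call:
servo_tool:
  steps:
    - [[-3.2, 0, 0.1, 0, 30], [-3.2, 0, 0.1, 0, 30], [-3.2, 0, 0.1, 0, 30], [-3.2, 0, 0.2, 0, 30], [-3.2, 0, 0.2, 0, 30], [-3.2, 0, 0.3, 0, 30], [-3, 0, 0.3, 0, 30], [-3, 0, 0.3, 0, 30], [0, 0, 0, 0, 30]]

```text
t: 10.48
position: [0.4823, 0.098, 0.1216]
tcp_rot: [178.6, -1.7, 45.2]
ft_force: [-1.6, -1.1, 4.9]
width: 0.474
```

```bash
python3 - <<'E'
from h import *
plan([101,103.5])
p=camera("scene"); save(p,"s3.png",[180,100,400,260],3)
E
```

```text
phi 101.6 r 139.3 lat -0.0 [178.6  -1.7  45.2] [-1.6 -1.1  4.9] 0.47350293240101354
101 [ 1.9 -0.1  2.2]
103.5 [-5.9 -0.   1.1]
```

View pics/s3.png

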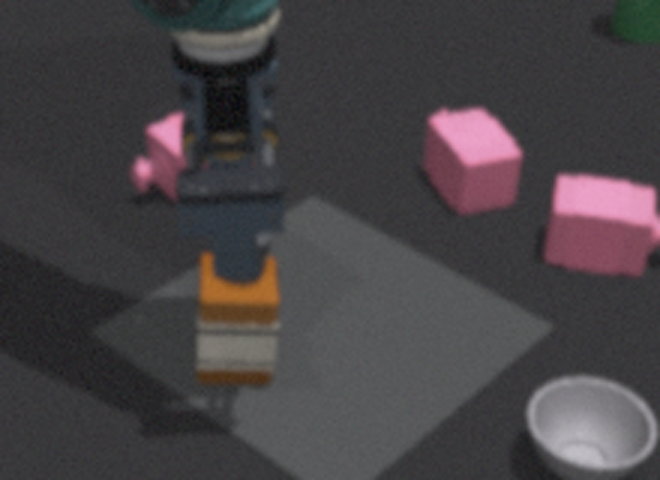

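The bottle looks almost upright, with its base on the mat at about (235,380). I'll nudge it the last bit, release so it settles, then regrip.

Call:
servo_tool:
  steps:
    - [[-1.5, 0, 0.3, 0, 30], [-1.5, 0, 0.3, 0, 30], [0, 0, 0, 0, 30], [0, 0, 0, 0, 60], [0, 0, 0, 0, 60], [0, 0, 0, 0, 60], [0, 0, 0, 0, 60], [0, 0, 0, 0, 60], [0, 0, 0, 0, 60]]

```text
t: 11.28
position: [0.4768, 0.0938, 0.1192]
tcp_rot: [178.7, -1.3, 45.2]
ft_force: [0.1, -0.0, -0.3]
width: 0.658
```

```bash
python3 - <<'E'
from h import *
plan([103.5])
for n,b in (("scene",[180,100,400,260]),("top",[220,150,380,290])):
    p=camera(n); save(p,n+"4.png",b,3)
    for l in ["bottle_one_c","cap_one_c"]:
        print(n,l,[(np.round(d["xy"],1).tolist(),round(d["confidence"],2),atz(p,d["xy"],.0745 if "bott" in l else .126).round(4).tolist()) for d in place_of(p,l)])
p=camera("wrist"); save(p,"w4.png")
E
```

```text
phi 104.6 r 138.5 lat 1.0 [178.7  -1.3  45.2] [ 0.1 -0.  -0.3] 0.6577053898004739
103.5 [3.  0.9 1.1]
scene bottle_one_c [([180.2, 299.7], 0.82, [0.5848, -0.2245, 0.0745]), ([297.2, 216.9], 0.28, [0.597, 0.1152, 0.0745])]
scene cap_one_c [([201.8, 299.7], 0.72, [0.6487, -0.2169, 0.126])]
top bottle_one_c [([439.4, 190.8], 0.82, [0.5469, -0.1917, 0.0745])]
top cap_one_c [([422.8, 174.5], 0.57, [0.5753, -0.1393, 0.126])]
```

View pics/scene4.png

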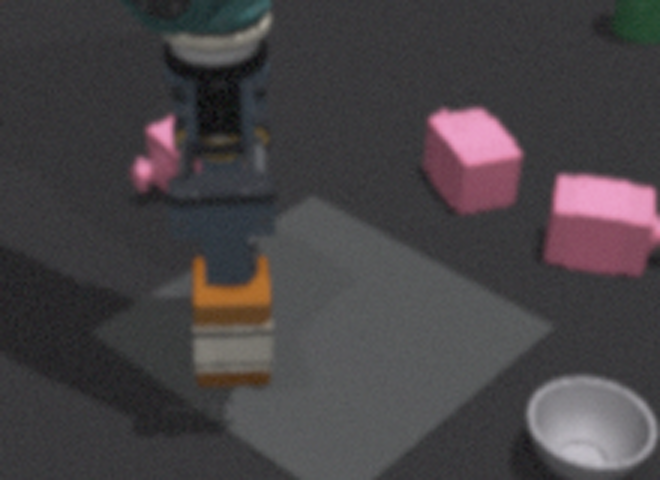

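View pics/w4.png

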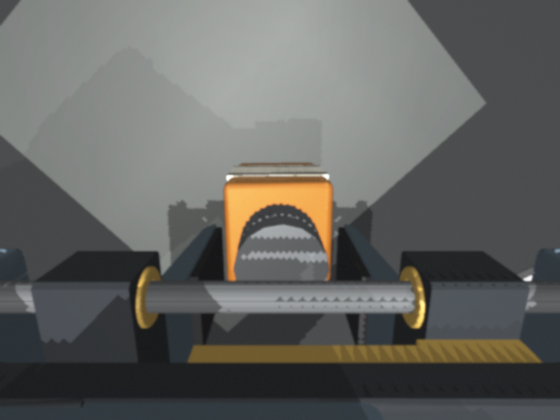

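The bottle stands freely on its base with its cap on (wrist view: shoulder at columns 224–332, cap top at column 283). Next I locate the cap centre from the wrist view.

```bash
python3 - <<'E'
from h import *
p=camera("wrist")
print("tcp",sense()["position"])
# cap top front edge (apex) at z=.146, shoulder corners at z=.098
a=atz(p,(283,224),.146); print("apex",a)
for uv in [(224,183),(332,183)]: print("corner",atz(p,uv,.098))
L=atz(p,(235,262),.146);Rr=atz(p,(328,258),.146); print(L,Rr,np.linalg.norm(L-Rr))
c=cv2.cvtColor(p["frame"],cv2.COLOR_RGB2BGR)[150:300,200:360]; cv2.imwrite("pics/w5.png",cv2.resize(c,None,fx=4,fy=4))
u=U[:2]
C=[.4768,.0938]
for ds in (-6,-3,0,3,6):
    q=np.array([*C,.146])+U*ds/1000
    print(ds,"apex",proj(p,q+U*.022).round(1),"shoulder mid",proj(p,np.array([q[0],q[1],.098])+U*.032).round(1))
E
```

```text
tcp [0.47695409 0.09386543 0.11935602]
apex [0.49606361 0.11268099 0.146     ]
corner [0.48006582 0.14192665 0.098     ]
corner [0.52344249 0.09850875 0.098     ]
[0.46813465 0.11529781 0.146     ] [0.49911491 0.0867252  0.146     ] 0.04214464115189888
-6 apex [282.  247.4] shoulder mid [279.6 200.7]
-3 apex [282.  241.1] shoulder mid [279.6 195.6]
0 apex [282.  234.7] shoulder mid [279.6 190.5]
3 apex [282.  228.3] shoulder mid [279.6 185.3]
6 apex [282.  221.8] shoulder mid [279.6 180.1]
```

View pics/w5.png

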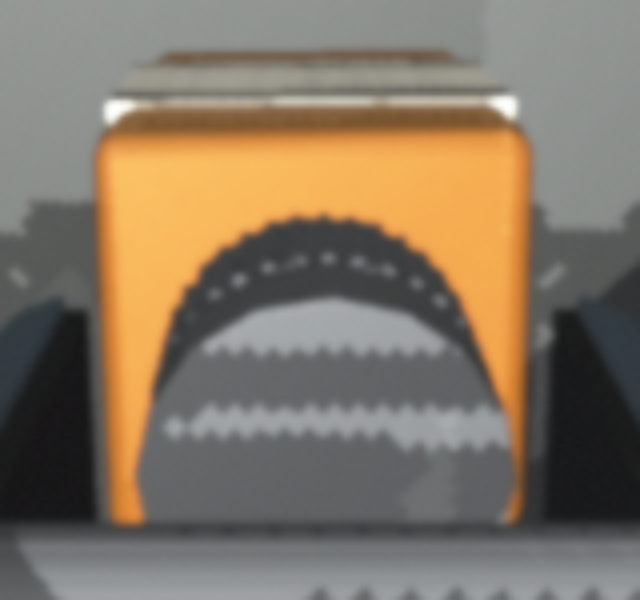

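Call:
servo_tool:
  steps:
    - [[2.5, 0, 1, 0, 60], [2.5, 0, 1.2, 0, 60], [0, 0, 0, 0, 60], [0, 0, 0, 0, 60]]

```text
t: 12.02
position: [0.4811, 0.0978, 0.1171]
tcp_rot: [178.7, -1.4, 45.2]
ft_force: [-0.4, -0.1, 0.1]
width: 0.657
```

```bash
python3 - <<'E'
from h import *
p=camera("wrist"); st=sense()
print("tcp",st["position"],st["tcp_rot"],st["joints"].round(1))
C=st["position"]; X=Ro.from_euler("xyz",st["tcp_rot"],degrees=True).as_matrix()[:,0]; X[2]=0
c=cv2.cvtColor(p["frame"],cv2.COLOR_RGB2BGR)[150:300,200:360]; cv2.imwrite("pics/w6.png",cv2.resize(c,None,fx=4,fy=4))
for ds in (-3,0,3):
    q=np.array([C[0],C[1],.146])+X*ds/1000
    print(ds,"apex",proj(p,q+X*.022).round(1),"shoulder mid",proj(p,np.array([q[0],q[1],.098])+X*.032).round(1))
E
```

```text
tcp [0.4810453  0.09782246 0.11710372] [178.70680521  -1.36880606  45.2405955 ] [  8.9  10.9 126.6  -0.4  40.6  53.9]
-3 apex [282.4 242.6] shoulder mid [279.9 196.3]
0 apex [282.4 236.1] shoulder mid [279.9 191.1]
3 apex [282.4 229.6] shoulder mid [279.9 185.9]
```

View pics/w6.png

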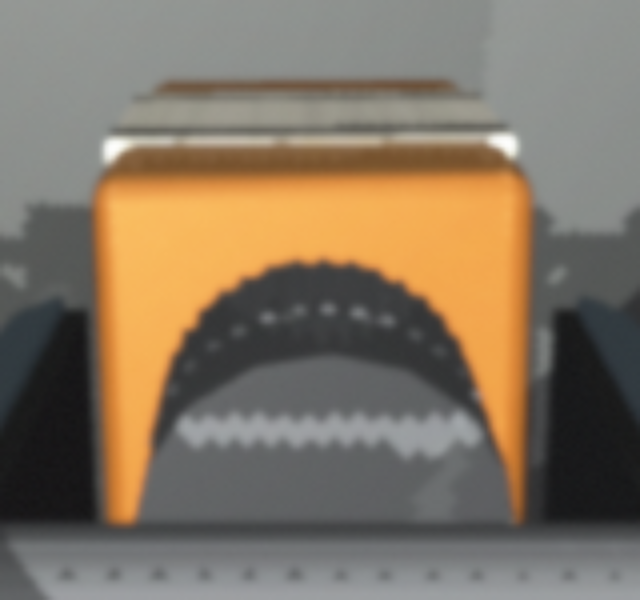

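The cap is centred within 1 mm. I'll grip it and test a clockwise turn (positive spin).

Call:
servo_tool:
  steps:
    - [[-1, 0, 0, 0, 30], [0, 0, 0, 0, 30], [0, 0, 0, 0, 30], [0, 0, 0, 0, 30], [0, 0, 0, 0, 30], [0, 0, 0, 0, 30], [0, 0, 0, 0, 30]]

```text
t: 12.65
position: [0.4801, 0.0969, 0.1171]
tcp_rot: [178.7, -1.4, 45.2]
ft_force: [0.2, -0.7, -0.6]
width: 0.475
```

Call:
servo_tool:
  steps:
    - [[0, 0, 0, 4, 30], [0, 0, 0, 4, 30], [0, 0, 0, 4, 30], [0, 0, 0, 4, 30], [0, 0, 0, 4, 30], [0, 0, 0, 4, 30], [0, 0, 0, 0, 30]]

```text
t: 13.23
position: [0.4803, 0.0969, 0.1172]
tcp_rot: [179.4, -1.8, 20.1]
ft_force: [0.7, -0.2, -0.7]
width: 0.473
```

```bash
python3 - <<'E'
from h import *
p=camera("wrist"); st=sense()
print("tcp",st["position"],st["tcp_rot"],st["joints"].round(1),st["wrist_torque"],st["ft_force"],st["width"])
c=cv2.cvtColor(p["frame"],cv2.COLOR_RGB2BGR); cv2.imwrite("pics/w7.png",c)
E
```

```text
tcp [0.48026438 0.0969001  0.11718096] [179.39480989  -1.79714845  20.3515917 ] [  8.8  10.8 126.7  -0.4  40.6  78.7] [ 0.03291476  0.11438118 -0.05975087] [-0.78422587  0.27111917 -1.0678215 ] 0.4721896970802341
```

View pics/w7.png

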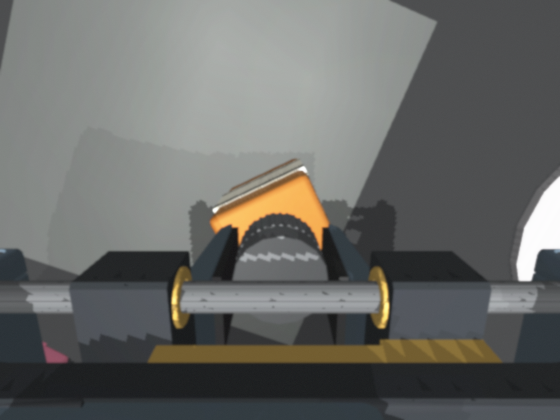

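The body edge from (212,208) to (303,170) is now about 23–25° off the tool, matching the tool's 25° turn. So the body stayed put and clockwise is the opening way. Continuing to the stop.

Call:
servo_tool:
  steps:
    - [[0, 0, 0, 4, 30], [0, 0, 0, 4, 30], [0, 0, 0, 4, 30], [0, 0, 0, 4, 30], [0, 0, 0, 4, 30], [0, 0, 0, 4, 30], [0, 0, 0, 4, 30], [0, 0, 0, 4, 30], [0, 0, 0, 4, 30], [0, 0, 0, 0, 30]]

```text
t: 14.12
position: [0.4807, 0.0968, 0.1174]
tcp_rot: [-179.4, -1.9, -15.7]
ft_force: [0.1, -0.6, -0.4]
width: 0.476
```

```bash
python3 - <<'E'
from h import *
p=camera("wrist"); st=sense()
print("tcp",st["position"],st["tcp_rot"],st["joints"].round(1),st["wrist_torque"],st["ft_force"],st["width"])
c=cv2.cvtColor(p["frame"],cv2.COLOR_RGB2BGR); cv2.imwrite("pics/w8.png",c)
E
```

```text
tcp [0.48066451 0.09683201 0.11739839] [-179.43476669   -1.8636781   -15.44108133] [  8.8  10.8 126.7  -0.4  40.6 114.5] [0.02772005 0.04232589 0.01374787] [-1.07164585  0.36624287  0.47995828] 0.4744191744462039
```

View pics/w8.png

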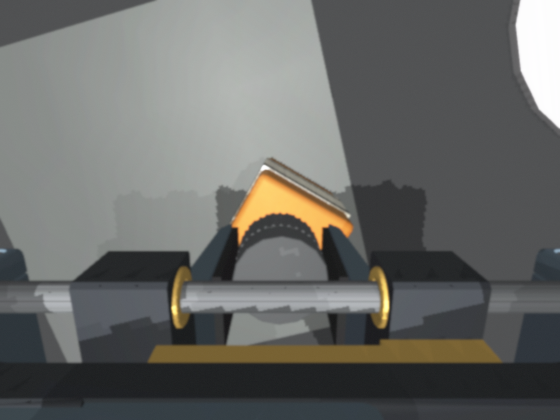

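The body stays fixed while the tool has turned about 61°. A few more degrees to the stop.

Call:
servo_tool:
  steps:
    - [[0, 0, 0, 3, 30], [0, 0, 0, 3, 30], [0, 0, 0, 2, 30]]

```text
t: 14.42
position: [0.4806, 0.0968, 0.1174]
tcp_rot: [-179.2, -1.8, -22.9]
ft_force: [0.2, -0.4, -1.0]
width: 0.471
```

```bash
python3 - <<'E'
from h import *
st=sense()
print("tcp",st["position"],st["tcp_rot"],st["wrist_torque"],st["ft_force"],st["width"])
p=camera("wrist");c=cv2.cvtColor(p["frame"],cv2.COLOR_RGB2BGR); cv2.imwrite("pics/w9.png",c)
E
```

```text
tcp [0.48060237 0.09677761 0.11736777] [-179.21292867   -1.77244123  -22.87898527] [-0.01051161 -0.02249233  0.10493799] [ 0.19733565 -0.4398057  -0.95376165] 0.4712048244392602
```

View pics/w9.png

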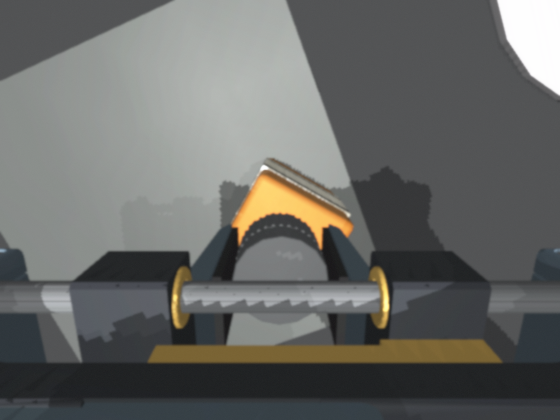

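The body now keeps its place in the image, with the edge still from (268,170) to (350,222), so the stop is reached and the bottle turned along slightly. Test lift.

Call:
servo_tool:
  steps:
    - [[0, 0, -2, 0, 30], [0.1, 0, -2, 0, 30], [0.1, 0, -2, 0, 30], [0, 0, 0, 0, 30]]

```text
t: 14.8
position: [0.4804, 0.0966, 0.1238]
tcp_rot: [-179.2, -1.8, -22.3]
ft_force: [-0.4, -1.3, 0.5]
width: 0.475
```

```bash
python3 - <<'E'
from h import *
st=sense()
print("tcp",st["position"],st["tcp_rot"],st["wrist_torque"],st["ft_force"],st["width"])
p=camera("scene");save(p,"s10.png",[180,100,400,260],3)
p=camera("wrist");save(p,"w10.png")
E
```

```text
tcp [0.48038023 0.09660038 0.12376181] [-179.24769819   -1.75625601  -22.33193927] [ 0.04828961  0.07950415 -0.01769863] [-0.44630035 -1.33633795  0.54477391] 0.47529259443575184
```

View pics/w10.png

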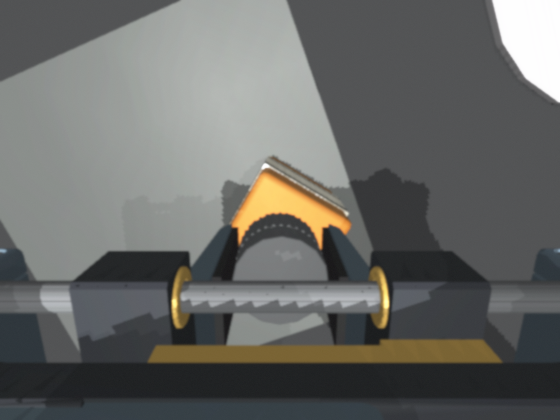

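The lift of 6.4 mm shows no bottle weight (force about 0 N), so the cap is free. Lifting straight up.

Call:
servo_tool:
  steps:
    - [[0.2, 0, -4, 0, 30], [0.2, 0, -4, 0, 30], [0.2, -0.1, -4, 0, 30], [0.2, -0.1, -4, 0, 30], [0.2, -0.1, -4, 0, 30], [0.2, -0.1, -4, 0, 30], [0.2, -0.1, -4, 0, 30], [0, 0, 0, 0, 30]]

```text
t: 15.57
position: [0.4811, 0.0966, 0.155]
tcp_rot: [-179.2, -1.8, -22.3]
ft_force: [0.7, 0.3, -0.3]
width: 0.474
```

Call:
servo_tool:
  steps:
    - [[0.2, -0.1, -4, 0, 30], [0.2, -0.1, -4, 0, 30], [0.2, -0.1, -4, 0, 30], [0.2, -0.1, -4, 0, 30], [0.2, -0.1, -4, 0, 30], [0.2, -0.1, -4, 0, 30], [0.2, -0.1, -4, 0, 30], [0, 0, 0, 0, 30], [0, 0, 0, 0, 30], [0, 0, 0, 0, 30]]

```text
t: 16.4
position: [0.4818, 0.0968, 0.1865]
tcp_rot: [-179.2, -1.8, -22.3]
ft_force: [0.4, -0.1, -0.9]
width: 0.473
```

```bash
python3 - <<'E'
from h import *
st=sense()
print("tcp",st["position"],st["tcp_rot"],st["ft_force"],st["width"])
p=camera("scene");save(p,"s11.png",[180,80,400,260],3)
p=camera("wrist");save(p,"w11.png")
p=camera("top");save(p,"t11.png")
E
```

```text
tcp [0.48177423 0.09677862 0.18653631] [-179.20945045   -1.79909186  -22.30195399] [ 0.40440972 -0.10946232 -0.88052725] 0.4733852408003566
```

View pics/s11.png

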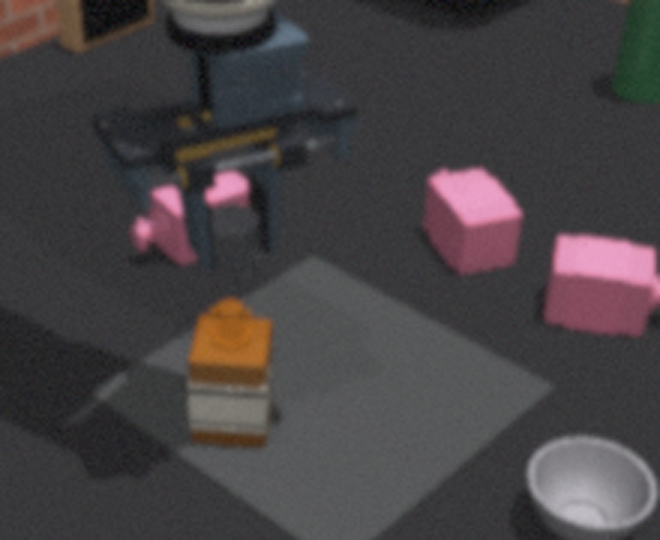

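View pics/w11.png

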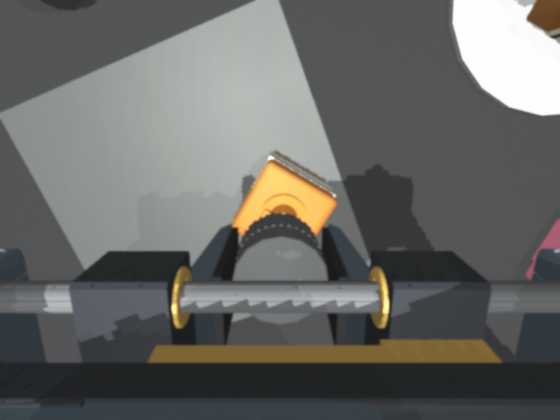

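View pics/t11.png

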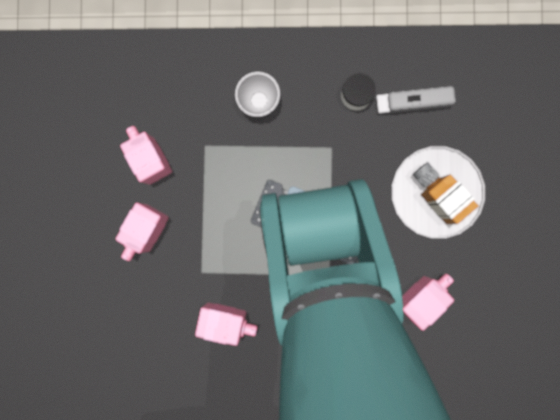

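The pictures show the bottle standing open on the mat (neck at (230,310) in the scene crop). The cap is held directly above it at (235,225), and nothing else has moved.

```bash
python3 -c "
from workcell import *
print(hand_in()); s=sense(); print(s['t'],s['position'],s['width'])"
```

```text
the job is handed in; nothing more can be done
None
the job is handed in; nothing more can be done
```

The toppled bottle now stands upright and open on the mat, and the gripper holds its cap straight above the mouth. I handed the job in at about 16.6 s of the 61 s allowed.

- **Standing it up:** I gripped the cap from above and swung the bottle up about its base edge. I then let go to confirm it stood freely with the cap on, and gripped again.
- **Finding the direction:** the cap opens clockwise seen from above. The body stayed put for about 61° of turning, then turned along slightly at the stop.
- **Taking the cap off:** a 6 mm test lift showed no bottle weight on the wrist, so the cap was free. I lifted it 69 mm in total, within about 1 mm sideways.

**Last checks:**
- The opening was 43 mm, which fits the cap, and the vertical force was about 0.9 N.
- The pictures show the open neck under the cap and the base on the mat, with about 2 cm to the nearest edge.
- In the top view the spare bottle, bowl, tin, clipper and pink look-alikes look where they were.

**Disagreements:**
- The trained networks did not find the bottle reliably on the mat, or once it stood. I placed it from picture edges and the known sizes instead.
- The tool drifted about 2° off vertical during the moves; I allowed for that.
- After handing in, the state could not be read again.

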